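# Fit the running disc on its spindle with a push nut

### The job

Fit the cage's running disc: set the disc on the upright spindle, hub up, resting on the spring seat, then put the steel push nut on the spindle and press it straight down until it bites tight and holds the disc clamped on its sprung seat. Make the final push a firm, measured one of about 18 N (never above 20 N, which spoils the spring seat), then let go; leave the other things on the bench alone.

Things in the scene. Friction and masses are not known exactly. Their poses are not given: they have to be found in the camera images.
- stand: Fixed grey base plate 120 x 120 x 12 mm with four bolt heads, carrying a plain upright steel spindle of 10 mm diameter with a round tip, 105 mm high in all. Origin: centre of its underside on the worktop, on the spindle's axis; z up.
- spindle_tip (a point): Very top of the spindle, 105 mm above the worktop, on its axis.
- seat_top (a point): Centre of the top face of the spring seat, a flat steel collar 36 mm in diameter round the spindle. Unloaded, it stands 16 mm above the sleeve's origin, 34 to 38 mm above the worktop. It sinks under load against a stiff spring, 14 N per mm, at most 4 mm.
- disc: Loose grey plastic running disc (saucer), 120 mm in diameter, 120 g: floor 4 mm thick, outer lip 10 mm high, and a central hub, a tube 26 mm in diameter that rises to 30 mm above the underside, with a 13 mm bore right through. It lies hub up on the worktop; grasp it by the hub. Origin: centre of its underside; z up along the bore.
- hub_top (a point): Centre of the upper end of the disc's hub, 30 mm above its underside.
- push_nut: Loose steel push nut, 100 g: a collar 26 mm in diameter and 24 mm high, with a flange 31 mm in diameter and 3 mm thick at its lower end and a 13 mm bore. It stands right way up on its flange; grasp the collar. Once the flange meets the hub, the resistance to pressing climbs by 14 N per mm as the spring seat sinks. Origin: centre of its underside; z up along the bore.
- tape: Bystander: roll of tape lying flat, 68 mm in diameter, 19 mm high. Origin: centre of its underside.
- stopper: Bystander: rubber stopper, 26 mm in diameter, 26 mm high. Origin: centre of its underside.
- petri: Bystander: closed plastic petri dish, 63 mm in diameter, 14 mm high. Origin: centre of its underside.
- nut_teeth (a point): Centre of the ring of eight spring teeth inside the push nut's bore, 12 to 17 mm above its underside. They lean upward and inward, leaving about 8 mm between them; on the 10 mm spindle they slide down with a steady drag of some 5.5 N (4 to 7.5 N) and bite against coming back up: when let go, the nut stays where it was pressed, but for about half a mm, still pressing on the hub.
- sleeve: Fixed dark steel sleeve, 32 mm in diameter, round the foot of the spindle, set a little higher or lower in each stand; it carries the spring seat. Origin on the spindle's axis, 18 to 22 mm above the worktop; z up.
Things that resemble listed ones, but are neither listed nor needed, are in the scene too. Leave any turquoise or yellow look-alike of the push_nut alone.

How it is judged:
On the way, in this order (a step that is already met when the one before it is completed fails the run):
1. the disc sits on the spring seat, the spindle through its bore (horizontal distance between disc and stand below 0.004 m and distance between disc and seat_top below 0.005 m and angle between disc's own z axis and vertical below 0.06 rad), for 0.2 s.
2. the push nut is started on the spindle above the seated disc (horizontal distance between push_nut and stand below 0.003 m and distance between push_nut and hub_top below 0.025 m and angle between push_nut's own z axis and vertical below 0.08 rad), for 0.05 s.
3. the push nut is pressed firmly on the hub, with more than 10 N besides the teeth's drag (contact force between push_nut and disc above 10 N and horizontal distance between push_nut and stand below 0.003 m), for 0.05 s.
At the end, for the whole second after the job is handed in: Disc on the spindle (4 mm of axis, tilt under 0.06 rad, underside within 5 mm of the seat's top), push nut on the spindle above it (3 mm of axis, tilt under 0.08 rad) and, released, still pressing on the hub with more than 2 N; both at rest (all of step 1 and horizontal distance between push_nut and stand below 0.003 m and angle between push_nut's own z axis and vertical below 0.08 rad and contact force between push_nut and disc above 2 N and linear speed of each of push_nut, disc below 0.01 m/s); the robot touches nothing.
It fails at once if the push nut is pressed on the hub with more than 18 N (contact force between push_nut and disc above 18 N).
It fails at once if the disc is pressed on the spring seat with more than 24 N (contact force between disc and sleeve above 24 N).
It fails at once if a bystander is moved by more than 30 mm (distance of any of tape, stopper, petri from where it was at the start of the episode above 0.03 m).
It also fails if it takes over 70 s, if anything falls off the work surface, if the arm or the gripper's body presses on something with over 40 N, if the wrist force passes 120 N, or if a joint passes its speed limit or range.

### The arm

A 6-joint arm with a two-finger parallel gripper is mounted at the origin on a cart in front of the work surface, level with it; the furniture and walls round the work are solid. World frame = base frame: x ahead of the robot, y to its left, z up, the work surface at z = 0. Lengths are in m, angles in rad, forces in N, time in s.
With the tool pointing down it reaches from about 0.4 to 0.925 m from the base axis. Payload 12.5 kg.
Tool frame: the origin (TCP) lies on the centre line of the jaws, within the pads' length; the fingertips stand r.tcp_to_tips ahead of it and the grasp point (between the pads) lies 3 mm ahead of it (r.tcp_to_tips is the distance from the TCP to the fingertips, in m); z points along the fingers, y is the line along which they close (so a half turn about z gives the same grasp; the last joint's range is limited). The gripper opens to 95 mm and grips with 3 to 60 N. Pads are 20 mm wide; open, the fingers measure 119 mm over their backs; the gripper's body (75 mm by 180 mm) begins 59 mm behind the grasp point.
Start: joints at [1.163, 0.491, 1.559, -0, 1.092, -0.106], TCP at [0.186, 0.597, 0.237] pointing down, gripper open.
Joint ranges: [-3.1, 3.1], [-0.84, 2.19], [0.05, 2.79], [-1.13, 4.28], [0.06, 2.93], [-2.69, 2.69]. Speed limits (rad/s): [2.22, 2.22, 2.79, 3.14, 3.14, 3.14].

### API

Orientations are given as a rotation vector (axis times angle).
In Python, from rig import r gives the robot as it stands. Calls block until the motion is done:
- r.movep(position, orientation): joint-space move of the TCP to a pose.
- r.line_to(position, rot=None, rate=0.15, until_force=None): straight line of the TCP; rot=None keeps the orientation; rate is the mean speed in m/s. With until_force (N) it stops when the force on the tool has changed by that much, and returns True; else False.
- r.move_joints(angles): joint-space move.
- r.move_gripper(opening, force=None): opening from 0.0 (shut) to 1.0 (fully open); force is the grip in N (None keeps the last); returns when the fingers have stopped.
- r.dwell(seconds).
- r.solve_ik(position, orientation): joint angles nearest the present ones, or None.
- r.capture(name): name is "scene" or "top"; returns a dict with "color" (420x560x3 uint8, red, green, blue), "range_z" (420x560 float32, m along the optical axis (not along the pixel's ray), 0 where there is no reading), "vfov" (degrees; the focal length in pixels is half the picture's height over the tangent of half this angle, whatever the lens; pixels are square), "cx", "cy" (the principal point, pixels), "R" (3x3) and "t" (3): a world point X has camera coordinates R X + t. Camera axes: x right, y down, z forward; pixel columns grow to the right and rows downward; lengths in m; the calibration is good to about 2 mm. A picture is of the moment at which its call begins.
A pose or a line that the arm cannot do raises r.IKError and nothing moves.
- r.job_done(): hands the job in; it is judged then, once.
Readings, each from a call of its own:
- r.current_clock(): time.
- r.current_q(): joint angles.
- r.current_qvel(): joint speeds.
- r.current_joint_torque(): joint torques, N m.
- r.current_eef_pos(): TCP position.
- r.current_tcp_rot(): TCP orientation.
- r.current_ft_force(): force on the tool from outside, world axes, zero at the start.
- r.current_moment(): the same for the moment, N m.
- r.current_finger_gap(): opening from 0.0 (shut) to 1.0 (fully open).
- r.current_finger_force(): force on a finger pad.
Only numpy, scipy, OpenCV 4.12 (cv2) and the standard library are available. Lean on these libraries where they do the work, as an engineer would, in place of code of your own. Each camera call takes 0.05 s, during which the arm holds its last target. There are 200 camera calls.

## Working session

There is one attempt and no reset: what is moved stays moved. The work goes in short steps, each a Python script; the robot and the scene stay as the last script left them, time stands still between calls to the robot, and variables do not carry over. Pictures are saved under pics/ and viewed, at most 10 in all, crops included, and the job is handed in when it is done.

```bash
mkdir -p pics; ls
python3 - <<'E'
from rig import r
import cv2,numpy as np
for n in("scene","top"):
    c=r.capture(n); np.savez(f"pics/{n}0.npz",**c); cv2.imwrite(f"pics/{n}0.png",c["color"][:,:,::-1])
    print(n,c["vfov"],c["cx"],c["cy"],(-c["R"].T@c["t"]).round(3),c["R"].round(3).tolist(),(c["range_z"]>0).mean())
print(r.tcp_to_tips,r.current_tcp_rot(),r.current_ft_force(),r.current_clock())
E
```

```text
pics
scene 54.62474332031594 281.9261319779643 212.91838431734774 [-0.014 -0.446  0.513] [[0.6, -0.8, -0.012], [-0.421, -0.303, -0.855], [0.68, 0.518, -0.519]] 0.9960884353741497
top 46.60661370686253 278.74427012032135 216.61647362921448 [ 0.344 -0.013  1.352] [[0.012, -1.0, -0.007], [-0.986, -0.011, -0.169], [0.169, 0.009, -0.986]] 0.9961394557823129
0.022 [-4.72231209e-01 -3.10565434e+00  1.49607234e-03] [-0.76559095  0.33248139  0.14754646] 0.1
```

View pics/top0.png

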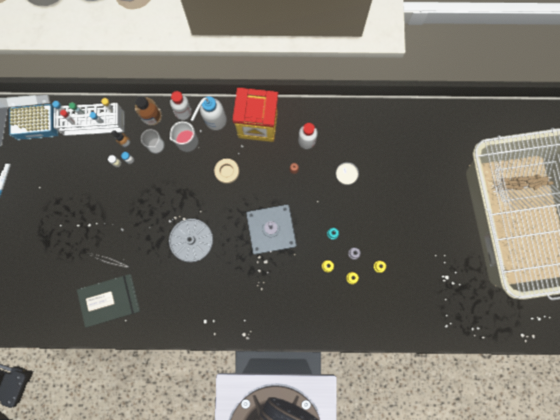

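View pics/scene0.png

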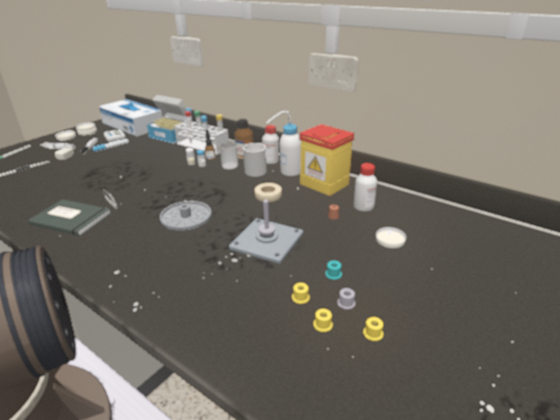

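The top view shows the disc at (190,240), the stand and spindle at (271,229), tape (227,171), stopper (294,168) and petri (347,174). The collar-shaped candidates are grey (354,253), turquoise (333,233) and yellow (328,266), (352,278), (380,267). The grey one fits the description because it is steel-coloured. I'll confirm it in a crop and measure.

```bash
cat > h.py <<'E'
import numpy as np,cv2
def load(n,f): return dict(np.load(f))
def cloud(c):
    f=210/np.tan(np.radians(c["vfov"]/2)); h,w=c["range_z"].shape
    u,v=np.meshgrid(np.arange(w),np.arange(h)); z=c["range_z"]
    P=np.stack([(u-c["cx"])/f*z,(v-c["cy"])/f*z,z],-1)
    return (P-c["t"])@c["R"]
def ray(c,u,v,z):
    f=210/np.tan(np.radians(c["vfov"]/2)); d=np.array([(u-c["cx"])/f,(v-c["cy"])/f,1])@c["R"]
    o=-c["R"].T@c["t"]; return o+d*(z-o[2])/d[2]
def proj(c,X):
    f=210/np.tan(np.radians(c["vfov"]/2)); p=c["R"]@np.asarray(X)+c["t"]
    return p[:2]/p[2]*f+[c["cx"],c["cy"]]
E
python3 - <<'E'
from h import *
T=load(0,"pics/top0.npz");S=load(0,"pics/scene0.npz")
for c,n,items in((T,"top",dict(disc=(190,240),stand=(271,229),nut=(354,253),teal=(333,233),tape=(227,171),stopper=(294,168),petri=(347,174))),
               (S,"scene",dict(disc=(186,213),stand=(266,236),nut=(347,298),teal=(334,269)))):
    P=cloud(c)
    for k,(u,v) in items.items():
        x=ray(c,u,v,.02)
        d=np.hypot(*(P[...,:2]-x[:2]).transpose(2,0,1)); R=.075 if k in("disc","stand") else .022
        print(n,k,x.round(3))
        for lo,hi in((.006,.02),(.02,.028),(.028,.034),(.034,.05),(.05,.09),(.09,.12)):
            m=(d<R)&(P[...,2]>lo)&(P[...,2]<hi)
            if m.sum()>2: 
                q=P[m]; print("  ",lo,hi,m.sum(),q.mean(0).round(4),"mid",((q.min(0)+q.max(0))/2).round(4),"ext",np.ptp(q,0).round(3))
a=lambda c,u,v,w:cv2.resize(c["color"][v-w*3//4:v+w*3//4,u-w:u+w,::-1],(400,300),interpolation=cv2.INTER_CUBIC)
cv2.imwrite("pics/crop1.png",np.vstack([np.hstack([a(T,345,253,28),a(S,340,290,40)]),np.hstack([a(T,271,229,28),a(S,266,225,40)])]))
E
```

```text
top disc [0.504 0.243 0.02 ]
   0.006 0.02 576 [0.5048 0.2455 0.0087] mid [0.5051 0.2386 0.0128] ext [0.142 0.132 0.014]
   0.02 0.028 20 [0.5045 0.2418 0.0256] mid [0.5061 0.2435 0.0246] ext [0.022 0.024 0.007]
   0.028 0.034 35 [0.5066 0.2446 0.0312] mid [0.5057 0.2438 0.0312] ext [0.022 0.022 0.005]
   0.034 0.05 3 [0.5061 0.2419 0.0353] mid [0.5067 0.2425 0.0358] ext [0.019 0.017 0.003]
top stand [0.537 0.02  0.02 ]
   0.006 0.02 1588 [0.538  0.0219 0.0124] mid [0.5373 0.0223 0.013 ] ext [0.141 0.132 0.014]
   0.02 0.028 53 [0.537  0.0211 0.0219] mid [0.5449 0.025  0.024 ] ext [0.092 0.085 0.008]
   0.028 0.034 18 [0.5412 0.0215 0.0325] mid [0.5397 0.0243 0.0324] ext [0.031 0.03  0.003]
   0.034 0.05 97 [0.5385 0.0219 0.0375] mid [0.5405 0.0227 0.041 ] ext [0.034 0.033 0.014]
   0.05 0.09 7 [0.5358 0.0218 0.0727] mid [0.5361 0.0219 0.071 ] ext [0.002 0.006 0.038]
   0.09 0.12 13 [0.5394 0.0221 0.1031] mid [0.5394 0.0225 0.1028] ext [0.008 0.008 0.01 ]
top nut [ 0.474 -0.208  0.02 ]
   0.006 0.02 23 [ 0.4733 -0.2083  0.0145] mid [ 0.47   -0.2071  0.0132] ext [0.029 0.028 0.014]
  
[... 2011 characters left out ...]
705] mid [0.5391 0.0201 0.07  ] ext [0.01  0.011 0.04 ]
   0.09 0.12 42 [0.5382 0.0184 0.0998] mid [0.5394 0.0186 0.0994] ext [0.009 0.008 0.016]
scene nut [ 0.471 -0.216  0.02 ]
   0.006 0.02 109 [ 0.4689 -0.2144  0.013 ] mid [ 0.4722 -0.2135  0.013 ] ext [0.023 0.025 0.014]
   0.02 0.028 136 [ 0.474  -0.2117  0.0249] mid [ 0.4756 -0.2115  0.0241] ext [0.027 0.026 0.008]
   0.028 0.034 5 [ 0.4712 -0.2114  0.0284] mid [ 0.4711 -0.212   0.0283] ext [0.017 0.018 0.   ]
scene teal [ 0.526 -0.157  0.02 ]
   0.006 0.02 88 [ 0.5236 -0.1559  0.0134] mid [ 0.5256 -0.1535  0.013 ] ext [0.022 0.025 0.014]
   0.02 0.028 107 [ 0.529  -0.1533  0.0249] mid [ 0.5299 -0.1523  0.024 ] ext [0.026 0.025 0.008]
```

View pics/crop1.png

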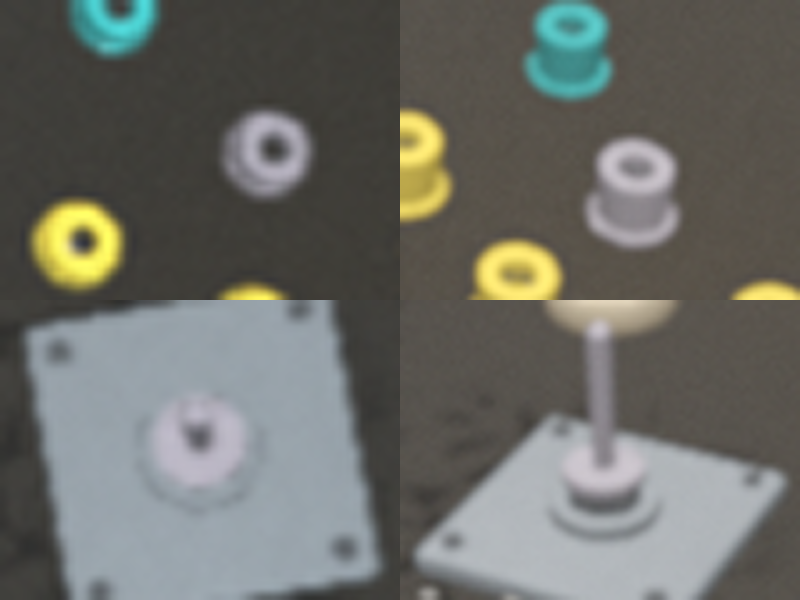

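The picture confirms it: the grey steel nut (right of centre in the crop, with the turquoise and yellow ones beside it) is at about (0.475, -0.210). The spindle is near (0.539, 0.0205), and the disc hub near (0.5055, 0.242). The two cameras differ by about 3 mm, so I'll touch-probe the spindle with closed fingers.

```bash
cat >> h.py <<'E'
from rig import r
from scipy.spatial.transform import Rotation as Ro
def rot(yaw,p):
    "tool down, closing axis at yaw from world y; picks the half turn with the smaller last joint"
    best=None
    for k in(0,np.pi):
        v=(Ro.from_euler('z',yaw+k)*Ro.from_matrix(np.diag([-1.,1,-1]))).as_rotvec()
        q=r.solve_ik(p,v)
        if q is not None and (best is None or abs(q[5])<best[0]): best=(abs(q[5]),v,q)
    return best[1]
def st(m=""): print(m,"t",round(r.current_clock(),2),"p",np.round(r.current_eef_pos(),4),"F",np.round(r.current_ft_force(),2),"gap",round(float(r.current_finger_gap()),3))
E
python3 - <<'E'
from h import *
c=np.array([.539,.0205]); z=.097; s=.035
r.move_gripper(0.0,10); st()
p0=[c[0],c[1]+s+.01,.17]; v=rot(0,p0); r.movep(p0,v); st("above")
res=[]
for d in([0,1],[0,-1],[1,0],[-1,0]):
    d=np.array(d)
    if len(res): r.line_to([*(c+d*(s+.01)),.17],rate=.2)
    r.line_to([*(c+d*(s)),z],rate=.15)
    ok=r.line_to([*(c+d*.005),z],rate=.02,until_force=3); st(ok)
    res.append(r.current_eef_pos()[:2])
    r.line_to([*(c+d*(s)),z],rate=.15); r.line_to([*(c+d*(s+.01)),.17],rate=.2)
print((res[0]+res[1])/2,(res[2]+res[3])/2, r.current_q(),r.current_clock())
E
```

```text
t 1.61 p [0.1858 0.5968 0.2367] F [0.61 0.23 0.08] gap 0.007
above t 3.9 p [0.539  0.0661 0.1701] F [0.48 0.2  0.82] gap 0.0
True t 5.61 p [0.539  0.0327 0.0969] F [0.41 3.47 2.62] gap 0.006
True t 8.66 p [0.539  0.0058 0.0969] F [-0.5  -3.5   2.96] gap 0.005
True t 11.45 p [0.5579 0.0205 0.097 ] F [2.32 0.66 0.76] gap 0.007
True t 14.48 p [0.5248 0.0205 0.0966] F [-0.46 -0.55  1.2 ] gap 0.006
[0.5390281  0.01926621] [0.54135341 0.02048585] [-9.21748007e-02  3.97839076e-01  1.94704773e+00  1.14507376e-05
  7.99969609e-01  1.47871941e+00] 15.2917
```

Run:
```python
from h import *
c=np.array([.540,.0193]); z=.097; s=.022
res=[]
for d in(-1,1):
    p=[c[0]+d*s,c[1],.15]
    if d<0: v=rot(np.pi/2,p); r.movep(p,v)
    else: r.line_to(p,rate=.2)
    r.line_to([*p[:2],z],rate=.15); r.dwell(.15)
    ok=r.line_to([c[0]+d*.005,c[1],z],rate=.02,until_force=3); r.dwell(.1); st(ok)
    res.append(r.current_eef_pos()[0])
    r.line_to([*p[:2],z],rate=.15); r.line_to(p,rate=.2)
print(np.mean(res),np.ptp(res)/2,r.current_q())
```

```text
True t 18.01 p [0.5277 0.0193 0.0967] F [-0.99  0.4  -0.16] gap 0.006
True t 20.29 p [0.5549 0.0193 0.097 ] F [2.88 0.61 2.13] gap 0.007
0.5413011834766115 0.01356969647339551 [-8.31434861e-02  5.06552099e-01  1.80678575e+00  3.12922511e-05
  8.28880371e-01 -8.31852741e-02]
```

Run:
```python
from h import *
d=np.array([.507,.241])
p=[*d,.10]; r.move_gripper(.55,8); v=rot(np.pi/2,p); r.movep(p,v)
r.line_to([*d,.031],rate=.12); r.move_gripper(0,8); st("g1"); r.move_gripper(.5)
v=rot(0,[*d,.031]); r.movep([*d,.031],v); st("turn"); r.move_gripper(0,25); st("g2")
r.line_to([*d,.16],rate=.15); st("lift")
r.movep([.5413,.0193,.16],rot(0,[.5413,.0193,.16])); st("over")
for n in("scene","top"):
    c=r.capture(n); np.savez(f"pics/{n}1.npz",**c); cv2.imwrite(f"pics/{n}1.png",c["color"][:,:,::-1])
S=load(0,"pics/scene1.npz")["color"];T=load(0,"pics/top1.npz")["color"]
a=lambda i,u,v,w:cv2.resize(i[v-w*3//4:v+w*3//4,u-w:u+w,::-1],(400,300),interpolation=cv2.INTER_CUBIC)
cv2.imwrite("pics/crop2.png",np.hstack([a(S,266,200,80),a(T,271,215,60)]))
```

```text
g1 t 24.16 p [0.5072 0.2411 0.0313] F [ 0.15 -0.16  4.15] gap 0.277
turn t 26.17 p [0.507 0.241 0.031] F [-0.36  0.35 -0.41] gap 0.499
g2 t 26.67 p [0.507 0.241 0.031] F [-0.57  0.63 -0.17] gap 0.272
lift t 27.68 p [0.5066 0.2409 0.1592] F [ 0.25 -0.46 -1.61] gap 0.267
over t 30.0 p [0.5413 0.0195 0.1599] F [ 0.48  0.16 -1.17] gap 0.275
```

View pics/crop2.png

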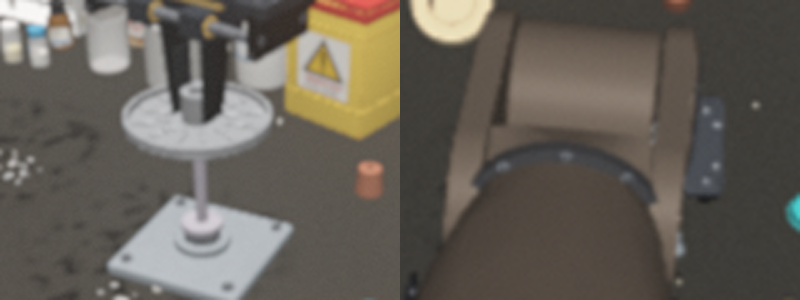

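The crop shows the disc held level by its hub, with its centre over the spindle (left crop, around (200,120)). Next I lower it.

Run:
```python
from h import *
x=[.5413,.0193]
r.line_to([*x,.125],rate=.05,until_force=5); st("tip")
hit=r.line_to([*x,.074],rate=.06,until_force=6); st(hit)
if not hit:
    hit=r.line_to([*x,.060],rate=.02,until_force=4); st(hit)
```

```text
tip t 30.95 p [0.5415 0.0193 0.1251] F [-0.64  0.72 -0.94] gap 0.271
False t 31.95 p [0.5415 0.0193 0.0743] F [ 0.09  0.64 -0.21] gap 0.269
True t 32.42 p [0.5415 0.0193 0.0664] F [-2.02 -0.17  9.25] gap 0.268
```

Run:
```python
from h import *
r.move_gripper(.45); x=[.5413,.0193]; r.line_to([*x,.15],rate=.2); st("rel")
n=np.array([.477,-.211]); p=[*n,.09]
r.movep(p,rot(0,p)); r.line_to([*n,.029],rate=.15)
r.move_gripper(0,8); st("g1"); r.move_gripper(.45)
p=[*n,.029]; r.movep(p,rot(np.pi/2,p)); r.move_gripper(0,38); st("g2")
r.line_to([*n,.17],rate=.2); p=[*x,.17]; r.movep(p,rot(np.pi/2,p)); r.dwell(.2); st("over")
c=r.capture("scene"); np.savez("pics/scene2.npz",**c)
i=c["color"][130:265,176:356,::-1]; cv2.imwrite("pics/crop3.png",cv2.resize(i,(800,600),interpolation=cv2.INTER_CUBIC))
```

```text
rel t 33.54 p [0.541  0.0193 0.1495] F [ 0.32 -0.56 -0.01] gap 0.448
g1 t 35.51 p [ 0.4773 -0.2111  0.0297] F [0.36 1.06 7.19] gap 0.271
g2 t 37.92 p [ 0.477 -0.211  0.029] F [-0.3  -0.18 -0.77] gap 0.263
over t 39.93 p [0.5413 0.018  0.1699] F [-0.26 -0.01 -0.13] gap 0.264
```

View pics/crop3.png

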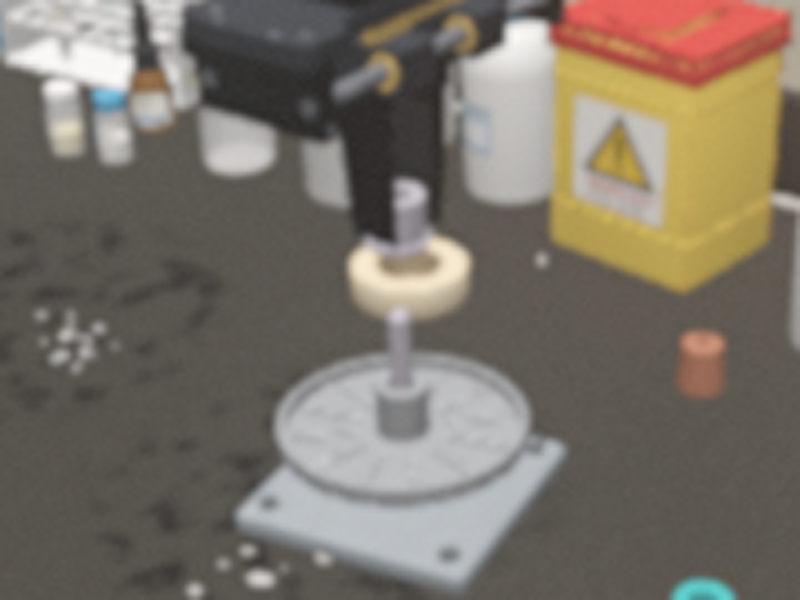

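The disc sits seated and level at (400,420) in the crop, and the nut is held upright directly over the spindle tip, at (405,220). Now I start it on the spindle.

Run:
```python
from h import *
x=[.5413,.0193]
st()
h=r.line_to([*x,.125],rate=.05,until_force=5); st(h)
if not h:
    for z in(.112,.105,.100):
        h=r.line_to([*x,z],rate=.02,until_force=11); st(h)
        if h: break
```

```text
t 39.98 p [0.5413 0.0182 0.17  ] F [-0.02 -0.17 -1.88] gap 0.262
False t 41.03 p [0.5414 0.0193 0.1252] F [-0.44  0.6  -1.56] gap 0.262
False t 41.83 p [0.5417 0.0193 0.1121] F [1.68 0.66 3.69] gap 0.262
False t 42.33 p [0.5415 0.0193 0.1048] F [ 1.49  0.73 -1.26] gap 0.267
False t 42.73 p [0.5413 0.0193 0.0998] F [ 2.39  0.66 -3.13] gap 0.265
```

```bash
cat >> h.py <<'E'
def fz(n=12):
    a=[]
    for _ in range(n): a.append(r.current_ft_force()); r.dwell(.015)
    a=np.array(a); return a.mean(0),a.std(0)
E
python3 - <<'E'
from h import *
x=[.5413,.0193]
print(fz())
for z in(.0985,.0975,.0965,.0960,.0955,.0950):
    h=r.line_to([*x,z],rate=.01,until_force=12); m,s=fz(); print(h,z,r.current_eef_pos()[2].round(5),m.round(2),s.round(2),round(r.current_clock(),2))
    if h or m[2]>8: break
E
```

```text
(array([ 3.10400441e+00,  1.54395560e-03, -2.77492532e+00]), array([0.74007516, 0.56543897, 0.52777496]))
False 0.0985 0.09854 [1.5  0.02 1.51] [0.5  0.63 0.51] 43.43
False 0.0975 0.09744 [1.74 0.33 1.14] [0.58 0.56 0.38] 43.88
False 0.0965 0.09642 [ 1.71 -0.02  0.94] [0.59 0.36 0.56] 44.33
False 0.096 0.09605 [ 0.95 -0.13  3.17] [0.43 0.43 0.5 ] 44.78
False 0.0955 0.09549 [0.95 0.29 3.7 ] [0.54 0.33 0.44] 45.23
False 0.095 0.09502 [0.55 0.01 4.31] [0.33 0.39 0.36] 45.68
```

Run:
```python
from h import *
x=[.5413,.0193]
for z in np.arange(.0948,.0930,-.0002):
    h=r.line_to([*x,z],rate=.004,until_force=8); i=r.current_ft_force()[2]; m,s=fz(8); print(h,z.round(4),r.current_eef_pos()[2].round(5),i.round(1),m.round(2),s[2].round(2),round(r.current_clock(),2))
    if m[2]>11: break
```

```text
False 0.0948 0.09495 6.3 [0.02 0.12 6.38] 0.29 46.07
False 0.0946 0.09487 7.7 [-0.25  0.3   7.88] 0.49 46.45
False 0.0944 0.09479 9.3 [-0.47  0.24  9.  ] 0.61 46.83
False 0.0942 0.09469 10.8 [-0.76  0.08 10.59] 0.39 47.22
False 0.094 0.09456 10.6 [-1.47  0.1  11.46] 0.47 47.6
```

Run:
```python
from h import *
x=[.5413,.0193]
for z in np.arange(.0938,.0915,-.0002):
    h=r.line_to([*x,z],rate=.004,until_force=6); i=r.current_ft_force()[2]; m,s=fz(8); p=r.current_eef_pos()[2]; print(h,z.round(4),p.round(5),i.round(1),m.round(2),s[2].round(2),round(r.current_clock(),2))
    if m[2]>16.3 or p<.09412: break
```

```text
False 0.0938 0.09448 12.8 [-1.33  0.03 12.87] 0.37 47.98
False 0.0936 0.09437 13.9 [-1.73  0.28 13.99] 0.37 48.37
False 0.0934 0.09427 15.0 [-2.1   0.27 15.41] 0.44 48.75
False 0.0932 0.09417 16.2 [-2.49  0.33 16.5 ] 0.6 49.13
```

Run:
```python
from h import *
x=[.5413,.0193]
r.line_to([*x,.0931],rate=.004); m,s=fz(8); print(r.current_eef_pos(),m)
r.move_gripper(.45); st("rel"); r.line_to([*x,.20],rate=.15); r.line_to([.45,.15,.25],rate=.2)
r.dwell(.3); st()
c=r.capture("scene"); P=cloud(c)
d=np.hypot(*(P[...,:2]-np.array(x)).transpose(2,0,1))
for lo,hi in((.03,.055),(.06,.085),(.085,.1)):
    q=P[(d<.075)&(P[...,2]>lo)&(P[...,2]<hi)]; print(lo,len(q),((q.min(0)+q.max(0))/2).round(4),np.ptp(q,0).round(3))
i=c["color"][130:265,176:356,::-1]; cv2.imwrite("pics/crop4.png",cv2.resize(i,(800,600),interpolation=cv2.INTER_CUBIC))
```

```text
[0.54143359 0.01930169 0.09415056] [-2.51170542 -0.07687817 17.10865114]
rel t 50.08 p [0.5412 0.0193 0.0929] F [ 0.4  -0.02 -0.75] gap 0.449
 t 52.23 p [0.4502 0.1496 0.2497] F [ 0.59 -0.1  -0.32] gap 0.45
0.03 1372 [0.5402 0.0194 0.0464] [0.12  0.121 0.017]
0.06 134 [0.5376 0.019  0.0725] [0.025 0.029 0.025]
0.085 92 [0.5393 0.0183 0.0925] [0.025 0.024 0.015]
```

View pics/crop4.png

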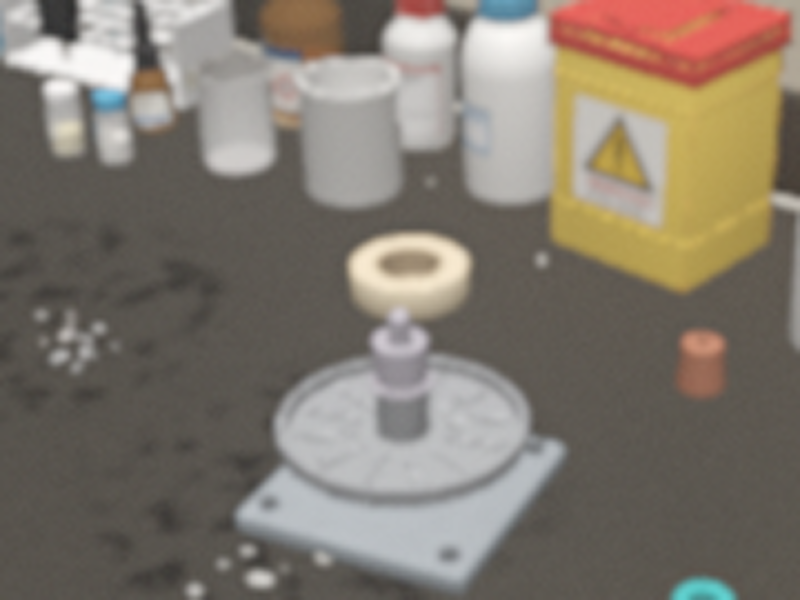

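The nut (400,360) sits upright and flush on the hub (403,410), with the disc level on its seat. The gripper is clear and the bystanders haven't moved, so I'm handing it in.

```bash
python3 -c "
from rig import r
print(r.job_done())"
```

```text
the job is handed in; nothing more can be done
None
```

The disc is seated hub up on the spring seat, and the steel push nut was pressed down with about 18 N and released. The job was handed in at about 52 s; the simulator gave no pass/fail verdict.

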